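# Close up a tube cradle and hover the tube over it

### The job

The tube cradle stands open: slide its loose orange half along the bench until it sits flush against the fixed grey half, with both channels in line, and let go of it. Then pick up the white blue-capped tube, lift it over the row formed by the bottle, the beaker and the vial (clearing the tall bottle's cap height as it crosses, and leaving all three standing where they are), and bring it level and lengthwise along the channel, centred over the joint between the halves. Finish still holding it there, hovering about a centimetre above the cradle's top edges and touching neither half; do not set it down.

Things in the scene. Friction and masses are not known exactly. Their poses are not given: they have to be found in the camera images.
- cradle_fixed: Fixed grey half of the tube cradle: block 60 mm wide (x), 65 long (y), 36 high, with a U channel along y, 40 wide, 16 deep, open on top and at both ends, between 10 mm walls. Origin: centre of underside. Its -y end, 32.5 mm from the origin, is the mating face. Mounting ears 6 mm high, screw heads to 11 mm, reach x = +-50 mm between y = -5 and 29 mm.
- cradle_loose: Loose orange half, about 0.25 kg: the same block (60 wide x 65 long x 36 mm high, same channel), no ears. Origin: centre of underside. Stands on the -y side of the grey half, gap 30 to 65 mm, a little off line and turned; slides on the bench; can be gripped across its 60 mm width. Its +y end face goes against the grey half's -y face.
- loose_face (a point): Point on the loose half at the bottom centre of its mating (+y) face; axes as the loose half. When butted it lies directly (36 mm) below point joint_top.
- joint_top (a point): Top centre of the fixed half's mating (-y) face, midway across the channel, level with the cradle's top edges (36 mm above the bench); axes as the fixed half (y along the channel, away from the loose half). The closed cradle reaches 65 mm either way along y from here.
- tube: White conical tube with blue screw cap, lying along its own y: 111 mm long, 34 mm high, about 0.03 kg. Grip across its x, where it is 26 mm wide to the fingers. Origin: underside, mid-length (ends at y = -54 and +56 mm). Lies flat, z up, does not roll. Over the cradle the cap may point either way.
- tall_bottle: Bystander, loose: white bottle with blue cap, 57 mm diameter, 100 mm high; origin: centre of underside. Bottle, beaker and vial stand in a row running away from the robot (world x), in any order, between the tube (right, -y) and the cradle (left, +y). The row's line is taken at this bottle's y. (Like vessels at the back of the bench play no part.)
- glass_beaker: Bystander, clear beaker, 54 mm diameter, 70 mm high; origin at the centre of its underside. Loose.
- small_vial: Bystander, small vial with white cap, 28 mm diameter, 59 mm high; origin at the centre of its underside. Loose.

How it is judged:
On the way:
1. the loose half is butted flush and in line against the fixed half and let go, with the tube still on the bench (x of loose_face in the frame of joint_top between -0.005 and 0.005 m and y of loose_face in the frame of joint_top between -0.003 and 0.003 m and angle between the y axis of cradle_loose and the y axis of cradle_fixed, either way round below 0.06 rad and angle between cradle_loose's own z axis and vertical below 0.05 rad and height (world z) of cradle_loose below 0.004 m and contact force between the fingers and cradle_loose below 0.1 N and linear speed of cradle_loose below 0.01 m/s and height (world z) of tube below 0.01 m), for 0.2 s.
At the end, for the whole second after the job is handed in: Halves butted: gap under 3 mm, offset under 5 mm, within 0.06 rad. Tube held still by the fingers, underside 3 to 20 mm above the cradle's top edges, middle within 6 mm across and 10 mm along of the joint, level and parallel to the channel within 0.1 rad, touching neither half (x of loose_face in the frame of joint_top between -0.005 and 0.005 m and y of loose_face in the frame of joint_top between -0.003 and 0.003 m and angle between the y axis of cradle_loose and the y axis of cradle_fixed, either way round below 0.06 rad and angle between cradle_loose's own z axis and vertical below 0.05 rad and height (world z) of cradle_loose below 0.004 m and x of tube in the frame of joint_top between -0.006 and 0.006 m and y of tube in the frame of joint_top between -0.01 and 0.01 m and z of tube in the frame of joint_top between 0.003 and 0.02 m and angle between the y axis of tube and the y axis of cradle_fixed, either way round below 0.1 rad and angle between tube's own z axis and vertical below 0.1 rad and contact force between the fingers and tube above 0.5 N and contact force between tube and cradle_fixed below 0.05 N and contact force between tube and cradle_loose below 0.05 N and linear speed of tube below 0.02 m/s); the arm keeps its last pose, push and grip.
It fails at once if the tube crosses the line of the row (taken endless, at the tall bottle's y) with its underside lower than 100 mm (y of tube in the frame of tall_bottle between -0.02 and 0.02 m and height (world z) of tube below 0.1 m).
It fails at once if the bottle, the beaker or the vial is shifted by more than 15 mm or tipped (distance of any of tall_bottle, glass_beaker, small_vial from where it was at the start of the episode above 0.015 m or angle between any of tall_bottle, glass_beaker, small_vial's own z axis and vertical above 0.2 rad).
It also fails if it takes over 56 s, if anything falls off the work surface, if the arm or the gripper's body presses on something with over 40 N, if the wrist force passes 120 N, or if a joint passes its speed limit or range.

### The arm

A 6-joint arm with a two-finger parallel gripper is mounted at the origin on a cart in front of the work surface, level with it; the furniture and walls round the work are solid. World frame = base frame: x ahead of the robot, y to its left, z up, the work surface at z = 0. Lengths are in m, angles in rad, forces in N, time in s.
With the tool pointing down it reaches from about 0.35 to 0.975 m from the base axis. Payload 4.9 kg.
Tool frame: the origin (TCP) lies midway between the tips of the shut fingers; the grasp point (between the pads) lies 19 mm behind it (ctrl.tcp_to_grasp is the distance from the TCP to the grasp point, in m); z points along the fingers, y is the line along which they close (so a half turn about z gives the same grasp; the last joint's range is limited). The gripper opens to 85 mm and grips with 20 to 120 N. Pads are 22 mm wide; open, the fingers measure 114 mm over their backs; the gripper's body (76 mm by 85 mm) begins 54 mm behind the grasp point. The pads swing forward as they close: fully open they stand 13 mm farther back than shut.
Start: joints at [-1.32, 0.053, 1.613, -0, 1.476, -0.119], TCP at [0.226, -0.583, 0.231] pointing down, gripper open.
Joint ranges: [-3.01, 3.01], [-1.01, 2.22], [0.06, 2.58], [-1.02, 4.17], [0.09, 2.62], [-3.14, 3.14]. Speed limits (rad/s): [2.57, 2.57, 3.14, 3.14, 3.14, 3.14].

### API

Orientations are given as a rotation vector (axis times angle).
In Python, from station import ctrl, monitor, order, get_image, camera_params gives the robot as it stands (ctrl), with the cameras as plain functions, the readings (monitor) and the job (order).
- The arm moves only by the shell command python3 jog.py 'ROWS' [FORCE]. ROWS is rows parted by semicolons, their numbers by spaces, 1 to 20 of them, each of 7 numbers: the finger opening in m, then dx, dy, dz in m, then a rotation vector rx, ry, rz in rad; each row is the pose to reach, as a shift and turn from the pose commanded when the command began, along the tool's axes at that moment; what a row does not reach only later rows make up. A row lasts 1/12 s, in which the tool goes at most 0.0417 m and 0.125 rad, less where a joint would pass 70% of its speed; a pose out of reach is approached as far as the arm can. The fingers move at their own pace and stop on an object; FORCE is the grip in N (left out, the last holds). Time passes only in rows, so rows that do not move let the fingers close. It prints the time, the measured TCP pose, the force, the opening and the grip force at its end.
- monitor.get_obs(): the state, without advancing time (a new reading comes with each control period).
- get_image(name): name is "scene" or "top"; returns the picture (384x512x3 uint8, red, green, blue); there is no depth.
- camera_params(name): a dict with "fx", "fy", "cx", "cy" (pixels), "T" (4x4, takes a point from camera to world coordinates). Camera axes: x right, y down, z forward; pixel columns grow to the right and rows downward; lengths in m; the calibration is good to about 2 mm. A picture is of the moment at which its call begins. camera_params takes no time and is no camera call.
- order.finish_job(): hands the job in; it is judged then, once.
The state is a dict: "t": time; "q": joint angles; "dq": joint speeds; "effort": joint torques, N m; "tool_pos": TCP position; "tool_rot": TCP orientation; "contact_force": force on the tool from outside, world axes, zero at the start; "wrist_torque": the same for the moment, N m; "opening": finger opening in m; "grip_force": force on a finger pad.
Only numpy, scipy, OpenCV 4.12 (cv2) and the standard library are available. Lean on these libraries where they do the work, as an engineer would, in place of code of your own. Each camera call takes 0.05 s, during which the arm holds its last target. There are 200 camera calls.

## Working session

There is one attempt and no reset: what is moved stays moved. The work goes in short steps, Python scripts to look and compute and a shell command to move; the robot and the scene stay as the last step left them, time stands still between calls to the robot, and variables do not carry over. Pictures are saved under pics/ and viewed, at most 10 in all, crops included, and the job is handed in when it is done.

```bash
mkdir -p pics; ls; python3 - <<'E'
from station import ctrl, monitor, order, get_image, camera_params
import cv2
for n in("scene","top"):
    im=get_image(n);cv2.imwrite(f"pics/{n}0.png",im[:,:,::-1])
    p=camera_params(n);print(n,p["fx"],p["fy"],p["cx"],p["cy"],p["T"].round(3).tolist())
o=monitor.get_obs();print(o["t"],o["tool_pos"],o["tool_rot"],ctrl.tcp_to_grasp)
E
```

```text
jog.py
pics
station.py
scene 384.9814661417962 384.9814661417962 260.9391232251203 192.19746418840077 [[-0.882, -0.221, 0.417, 0.135], [-0.472, 0.439, -0.764, 0.737], [-0.015, -0.871, -0.491, 0.502], [0.0, 0.0, 0.0, 1.0]]
top 348.9474211748126 348.9474211748126 252.40239846860732 190.63076626010974 [[-0.029, -0.992, 0.121, 0.421], [-0.999, 0.032, 0.019, 0.022], [-0.023, -0.12, -0.992, 0.894], [0.0, 0.0, 0.0, 1.0]]
0.1 [ 0.22574268 -0.58219853  0.23018899] [-3.08622347e+00 -5.77184049e-01  1.73619431e-04] 0.0187
```

View pics/top0.png

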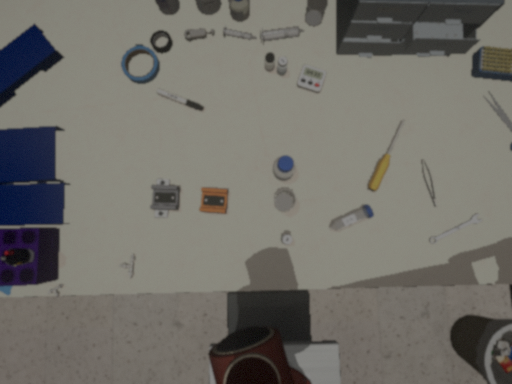

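View pics/scene0.png

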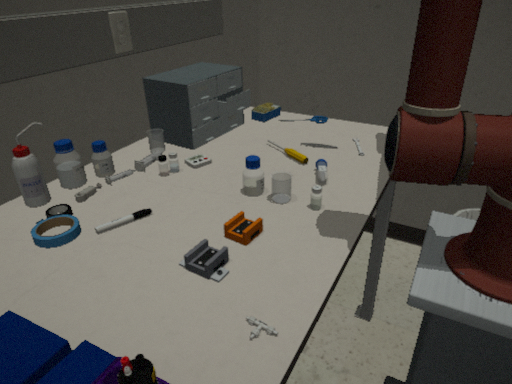

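The top view shows the grey half at (165,197), the orange half at (214,200), the row at column 285 (bottle row 165, beaker 200, vial 239), and the tube at (352,217) with its cap at (367,211). Next I'll measure these with masks.

```bash
cat > h.py <<'E'
from station import ctrl, monitor, order, get_image, camera_params
import numpy as np, cv2
from scipy.spatial.transform import Rotation as R
def ray(n,uv,z):
    p=camera_params(n);T=p["T"];uv=np.atleast_2d(uv).astype(float)
    d=np.c_[(uv[:,0]-p["cx"])/p["fx"],(uv[:,1]-p["cy"])/p["fy"],np.ones(len(uv))]@T[:3,:3].T
    return (T[:3,3]+d*((z-T[2,3])/d[:,2])[:,None])[:,:2]
def proj(n,P):
    p=camera_params(n);T=p["T"];c=(np.atleast_2d(P)-T[:3,3])@T[:3,:3]
    return np.c_[c[:,0]/c[:,2]*p["fx"]+p["cx"],c[:,1]/c[:,2]*p["fy"]+p["cy"]]
def blob(m,box):
    k=np.zeros(m.shape,np.uint8);u0,v0,u1,v1=box;k[v0:v1,u0:u1]=m[v0:v1,u0:u1]
    c=max(cv2.findContours(k,cv2.RETR_EXTERNAL,cv2.CHAIN_APPROX_NONE)[0],key=cv2.contourArea)
    return c[:,0]
def hsv(im): return cv2.cvtColor(im,cv2.COLOR_RGB2HSV).astype(int)
def orange(im):
    h=hsv(im); return ((h[...,0]<20)&(h[...,1]>130)&(h[...,2]>50)).astype(np.uint8)
def blue(im):
    h=hsv(im); return ((h[...,0]>98)&(h[...,0]<125)&(h[...,1]>110)).astype(np.uint8)
def rect(n,c,z):
    P=ray(n,c,z)*1000; r=cv2.minAreaRect(P.astype(np.float32)); return np.round(r[0],1),np.round(r[1],1),round(r[2],1)
E
python3 - <<'E'
from h import *
im=get_image("top");np.save("t0.npy",im)
print("orange",rect("top",blob(orange(im),(190,175,240,225)),.036))
print("tubecap",rect("top",blob(blue(im),(340,190,390,240)),.02))
print("bottlecap",rect("top",blob(blue(im),(265,140,305,190)),.1))
for n,uv,z in(("beaker",(285,200),.07),("vial",(287,239),.059),("tubetip",(332,225),.017),("grey",(165,197),.036)):print(n,ray("top",uv,z).round(3))
a=cv2.resize(im[165:235,140:240],None,fx=6,fy=6,interpolation=cv2.INTER_CUBIC)
b=cv2.resize(im[195:240,325:380],None,fx=6,fy=6,interpolation=cv2.INTER_CUBIC)
o=np.zeros((420+0,600,3),np.uint8);o[:420]=a
cv2.imwrite("pics/a.png",cv2.convertScaleAbs(a[:,:,::-1],alpha=1.7));cv2.imwrite("pics/b.png",cv2.convertScaleAbs(b[:,:,::-1],alpha=1.5))
E
```

```text
orange (array([505.1, 134.9]), array([59. , 55.9]), 84.1)
tubecap (array([ 467.1, -249.6]), array([4.9, 9.9]), 86.0)
bottlecap (array([579.4, -40. ]), array([27.7, 28.2]), 87.8)
beaker [[ 0.496 -0.039]]
vial [[ 0.405 -0.041]]
tubetip [[ 0.435 -0.157]]
grey [[0.516 0.256]]
```

View pics/a.png

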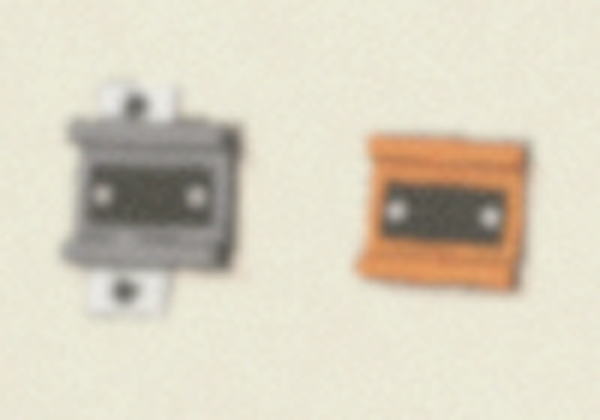

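View pics/b.png

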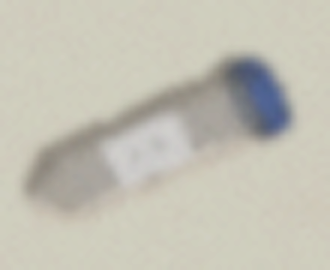

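The crop shows both halves clearly. Each has a dark floor panel with two bright screws, grey at about (157,197)-(173,198) and orange at (206,200)-(222,201), so they make good reference features. The second crop shows the tube tip at about (330,228) and the cap centre at about (368.5,211).

```bash
cat >> h.py <<'E'
def panel(n,im,box,thr,z=.02):
    """dark floor panel: world centre (mm) and long-axis direction (deg from +y toward +x)"""
    g=cv2.cvtColor(im,cv2.COLOR_RGB2GRAY); m=(g<thr).astype(np.uint8)
    u0,v0,u1,v1=box; k=cv2.resize(m[v0:v1,u0:u1],None,fx=1,fy=1)
    s=cv2.resize(g[v0:v1,u0:u1],None,fx=8,fy=8,interpolation=cv2.INTER_CUBIC)
    m=(s<thr).astype(np.uint8); cs=cv2.findContours(m,cv2.RETR_EXTERNAL,cv2.CHAIN_APPROX_NONE)[0]
    c=max(cs,key=cv2.contourArea)[:,0]; uv=(c+.5)/8-.5+[u0,v0]
    r=cv2.minAreaRect((ray(n,uv,z)*1000).astype(np.float32)); b=cv2.boxPoints(r)
    e=[b[1]-b[0],b[2]-b[1]]; e=max(e,key=np.linalg.norm); e=e*np.sign(e[1])
    return np.round(r[0],1),np.round(r[1],1),round(float(np.degrees(np.arctan2(-e[0],e[1]))),2)
E
python3 - <<'E'
from h import *
im=np.load("t0.npy")
g=cv2.cvtColor(im,cv2.COLOR_RGB2GRAY)
print("greyrow",g[193,148:184],"col",g[180:218,165]);print("or",g[196,198:230],"col",g[182:218,214])
for t in(55,62,70): print(t,"grey",panel("top",im,(153,190,177,206),t),"orange",panel("top",im,(203,193,225,208),t))
# sub-pixel bottle/orange silhouettes
print("orange",rect("top",blob(orange(im),(190,175,240,225)),.036))
h=hsv(im); h[...,1]; d=((g<118)).astype(np.uint8)
c=blob(d,(325,195,380,240)); r=rect("top",c,.017); print("tube",r)
print("cap", ray("top",blob(blue(im),(340,190,390,240)).mean(0),.017)*1000)
print(g[205:235,352])
E
```

```text
greyrow [137 136 134 131 117 100  85  65  55  56  56  56  55  56  58  57  58  58
  58  59  59  59  54  59  58  61  65  73  85  84  72  89 116 129 133 134] col [134 129 123 124 120 106  94  91  87  78  80  82  73  58  50  50  50  50
  49  49  48  52  64  76  79  82  87  90  90  94 114 130 134 133 134 134
 131 129]
or [136 136 132 120 105  89  70  57  56  54  54  58  57  58  56  57  58  59
  61  63  67  67  70  72  75  77  85  94  95  97 118 130] col [136 136 136 135 129 113 101  99  99  96  88  91  87  77  58  51  49  48
  52  48  49  48  55  69  84  88  87  95  99  96  96 114 128 134 136 137]
55 grey (array([517.8, 260.9]), array([47.1, 21. ]), -1.84) orange (array([506.3, 138.1]), array([45.4, 19.9]), -5.41)
62 grey (array([517.8, 260.9]), array([50.1, 24. ]), -2.89) orange (array([506.3, 137.7]), array([48.3, 22.5]), -5.0)
70 grey (array([517.7, 261.3]), array([53.2, 26.6]), -2.41) orange (array([506.4, 137.7]), array([51.1, 24.9]), -3.95)
orange (array([505.1, 134.9]), array([59. , 55.9]), 84.1)
tube (array([ 455. , -202.5]), array([ 39. , 116.6]), 17.1)
cap [[ 467.71584748 -250.56579504]]
[136 135 136 133 124 107  96  97 107 122 133 137 136 132 130 134 135 135
 130 127 129 133 134 136 134 136 135 136 137 136]
```

```bash
cat >> h.py <<'E'
def go(p,yaw_deg):
    """shift and turn in tool axes to TCP p with tool y (closing line) at yaw_deg from world x, pointing down"""
    o=monitor.get_obs();R0=R.from_rotvec(o["tool_rot"])
    best=None
    for k in(0,180):
        a=np.radians(yaw_deg+k);y=np.array([np.cos(a),np.sin(a),0]);z=np.array([0,0,-1.]);x=np.cross(y,z)
        r=(R0.inv()*R.from_matrix(np.c_[x,y,z])).as_rotvec()
        if best is None or np.linalg.norm(r)<np.linalg.norm(best):best=r
    d=R0.inv().apply(np.array(p)-o["tool_pos"])
    print("shift",d.round(4),"len",np.linalg.norm(d).round(3),"turn",best.round(4),"q6",o["q"][5].round(2),"t",o["t"])
E
python3 - <<'E'
from h import *
go((.506,.136,.15),-5)
go((.506,.136,.010),-5)
im=np.load("t0.npy");print(ray("top",[[152.5,193],[179.8,193],[200.5,196],[228,198]],.036)*1000)
E
```

```text
shift [ 0.5209 -0.5684  0.0813] len 0.775 turn [-1.3000e-03 -1.0000e-03 -1.1138e+00] q6 -0.12 t 0.15
shift [ 0.5208 -0.5681  0.2213] len 0.802 turn [-1.3000e-03 -1.0000e-03 -1.1138e+00] q6 -0.12 t 0.15
[[527.4385136  287.30307222]
 [525.24909624 218.99103552]
 [516.10410141 167.44529975]
 [508.95451323  99.24787901]]
```

```bash
r="0.085 0.521 -0.568 0.06 0 0 -1.114"; python3 jog.py '0.085 0.25 -0.28 0.04 0 0 -0.55;0.085 0.25 -0.28 0.04 0 0 -0.55;0.085 0.25 -0.28 0.04 0 0 -0.55;0.085 0.25 -0.28 0.04 0 0 -0.55;0.085 0.25 -0.28 0.04 0 0 -0.55;0.085 0.25 -0.28 0.04 0 0 -0.55;0.085 0.25 -0.28 0.04 0 0 -0.55;0.085 0.25 -0.28 0.04 0 0 -0.55;0.085 0.521 -0.568 0.081 0 0 -1.114;0.085 0.521 -0.568 0.081 0 0 -1.114;0.085 0.521 -0.568 0.081 0 0 -1.114;0.085 0.521 -0.568 0.081 0 0 -1.114;0.085 0.521 -0.568 0.081 0 0 -1.114;0.085 0.521 -0.568 0.081 0 0 -1.114;0.085 0.521 -0.568 0.081 0 0 -1.114;0.085 0.521 -0.568 0.081 0 0 -1.114;0.085 0.521 -0.568 0.081 0 0 -1.114;0.085 0.521 -0.568 0.081 0 0 -1.114;0.085 0.521 -0.568 0.081 0 0 -1.114;0.085 0.521 -0.568 0.081 0 0 -1.114' 30
python3 - <<'E'
from h import *
go((.506,.136,.010),-5)
E
```

```text
t: 1.82
tool_pos: [0.5067, 0.1391, 0.1493]
tool_rot: [-2.309, -2.127, 0.0]
contact_force: [0.1, -0.1, -0.5]
opening: 0.0852
grip_force: 0.0
shift [-0.0033 -0.0002  0.1393] len 0.139 turn [-0.0013 -0.0011  0.0052] q6 0.21 t 1.8167
```

```bash
python3 jog.py '0.085 -0.003 0 0.04 0 0 0;0.085 -0.003 0 0.075 0 0 0;0.085 -0.003 0 0.1 0 0 0;0.085 -0.003 0 0.12 0 0 0;0.085 -0.003 0 0.132 0 0 0;0.085 -0.003 0 0.139 0 0 0;0.085 -0.003 0 0.139 0 0 0;0.085 -0.003 0 0.139 0 0 0' && python3 jog.py '0.05 0 0 0 0 0 0;0.05 0 0 0 0 0 0;0.05 0 0 0 0 0 0;0.05 0 0 0 0 0 0;0.05 0 0 0 0 0 0;0.05 0 0 0 0 0 0;0.05 0 0 0 0 0 0;0.05 0 0 0 0 0 0' 25
python3 - <<'E'
from h import *
im=get_image("top");np.save("t1.npy",im)
cv2.imwrite("pics/c.png",cv2.resize(im[165:235,140:240],None,fx=6,fy=6)[:,:,::-1]*1)
a=R.from_rotvec(monitor.get_obs()["tool_rot"]).as_matrix();print(a.round(4))
E
```

```text
t: 2.48
tool_pos: [0.5068, 0.1321, 0.0121]
tool_rot: [2.316, 2.122, 0.001]
contact_force: [0.1, -0.0, 0.2]
opening: 0.0852
grip_force: 0.0
t: 3.15
tool_pos: [0.5074, 0.1323, 0.0131]
tool_rot: [2.315, 2.122, 0.003]
contact_force: [-1.7, -0.0, 6.1]
opening: 0.0594
grip_force: 29.1
[[ 8.690e-02  9.962e-01  2.500e-03]
 [ 9.962e-01 -8.690e-02  2.000e-04]
 [ 4.000e-04  2.500e-03 -1.000e+00]]
```

```bash
python3 jog.py '0.05 0.005 0 0 0 0 0;0.05 0.01 0.001 0 0 0 -0.01;0.05 0.018 0.001 0 0 0 -0.02;0.05 0.026 0.002 0 0 0 -0.03;0.05 0.034 0.002 0 0 0 -0.04;0.05 0.042 0.003 0 0 0 -0.045;0.05 0.047 0.0033 0 0 0 -0.045;0.05 0.0505 0.0033 0 0 0 -0.045;0.05 0.0505 0.0033 0 0 0 -0.045'
python3 - <<'E'
from h import *
im=get_image("top");np.save("t1.npy",im);sc=get_image("scene")
a=cv2.resize(im[165:235,140:240],None,fx=5,fy=5,interpolation=cv2.INTER_CUBIC)
p=proj("scene",[.516,.22,.03])[0].astype(int);b=cv2.resize(sc[p[1]-45:p[1]+35,p[0]-50:p[0]+50],None,fx=3,fy=3,interpolation=cv2.INTER_CUBIC)
o=np.zeros((350,800,3),np.uint8);o[:,:500]=a;o[:240,500:]=b
cv2.imwrite("pics/c.png",cv2.convertScaleAbs(o[:,:,::-1],alpha=1.7));print(p)
E
```

```text
t: 3.95
tool_pos: [0.5155, 0.1821, 0.0131]
tool_rot: [2.264, 2.173, 0.002]
contact_force: [0.6, -3.3, 5.8]
opening: 0.0596
grip_force: 29.0
[219 240]
```

View pics/c.png

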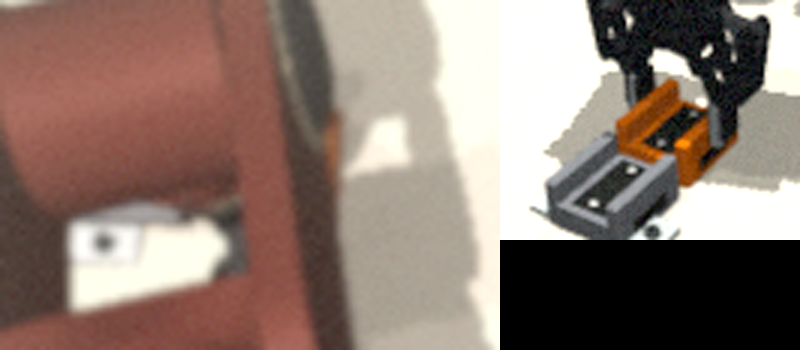

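The arm hides the cradle in the top view. The scene crop shows the orange half gripped, in line, with a small gap left. I'll push on gently until the force rises.

```bash
python3 jog.py '0.05 0.002 0 0 0 0 0;0.05 0.004 0 0 0 0 0;0.05 0.006 0 0 0 0 0;0.05 0.007 0 0 0 0 0;0.05 0.007 0 0 0 0 0';  python3 jog.py '0.05 0.001 0 0 0 0 0;0.05 0.002 0 0 0 0 0;0.05 0.002 0 0 0 0 0'; python3 jog.py '0.05 0.001 0 0 0 0 0;0.05 0.002 0 0 0 0 0;0.05 0.002 0 0 0 0 0'
```

```text
t: 4.47
tool_pos: [0.5157, 0.1884, 0.0131]
tool_rot: [2.264, 2.173, 0.001]
contact_force: [-0.5, -4.2, 5.3]
opening: 0.0599
grip_force: 29.0
t: 4.72
tool_pos: [0.5158, 0.1903, 0.0131]
tool_rot: [2.264, 2.173, 0.001]
contact_force: [0.8, -4.5, 5.6]
opening: 0.0591
grip_force: 29.0
t: 4.97
tool_pos: [0.5159, 0.1912, 0.0131]
tool_rot: [2.263, 2.172, -0.002]
contact_force: [-0.9, -10.7, 7.7]
opening: 0.0592
grip_force: 29.2
```

```bash
python3 jog.py '0.05 0.001 0 0 0 0 0;0.05 0.0015 0 0 0 0 0;0.05 0.0015 0 0 0 0 0';  python3 - <<'E'
from h import *
sc=get_image("scene")
b=cv2.resize(sc[195:285,165:270],None,fx=6,fy=6,interpolation=cv2.INTER_CUBIC)
cv2.imwrite("pics/d.png",cv2.convertScaleAbs(b[:,:,::-1],alpha=1.5))
E
```

```text
t: 5.22
tool_pos: [0.5158, 0.1912, 0.0131]
tool_rot: [2.262, 2.17, -0.006]
contact_force: [-2.7, -16.0, 9.5]
opening: 0.0593
grip_force: 29.5
```

View pics/d.png

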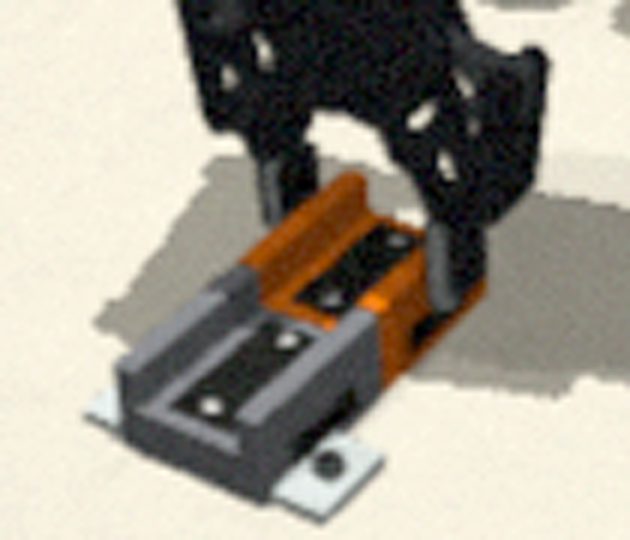

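Butted: the walls run on from grey to orange. I'll relax the push, release, lift, and check in the top view.

```bash
python3 jog.py '0.05 -0.001 0 0 0 0 0;0.085 -0.0025 0 0 0 0 0;0.085 -0.0025 0 0 0 0 0;0.085 -0.0025 0 0 0 0 0;0.085 -0.0025 0 0 0 0 0;0.085 -0.0025 0 0 0 0 0;0.085 -0.0025 0 0 0 0 0;0.085 -0.0025 0 0 0 0 0;0.085 -0.0025 0 -0.02 0 0 0;0.085 -0.0025 0 -0.05 0 0 0;0.085 -0.0025 0 -0.09 0 0 0;0.085 -0.0025 0 -0.13 0 0 0;0.085 -0.0025 0 -0.17 0 0 0;0.085 -0.0025 0 -0.17 0 0 0'
python3 - <<'E'
from h import *
go((.44,-.2,.18),17-90)
E
```

```text
t: 6.43
tool_pos: [0.5192, 0.1935, 0.192]
tool_rot: [2.261, 2.169, 0.023]
contact_force: [1.5, 1.6, 1.9]
opening: 0.0848
grip_force: 0.0
shift [-0.3965 -0.0629  0.0092] len 0.402 turn [ 0.0114 -0.0139  1.2324] q6 0.26 t 6.4333
```

```bash

python3 - <<'E'
from h import *
go((.3,-.4,.2),19.5)
E
```

```text
shift [-0.6021 -0.1941 -0.0139] len 0.633 turn [ 0.0169 -0.0013 -0.382 ] q6 0.26 t 6.4333
```

```bash
python3 jog.py '0.085 -0.3 -0.1 -0.014 0 0 -0.19;0.085 -0.3 -0.1 -0.014 0 0 -0.19;0.085 -0.3 -0.1 -0.014 0 0 -0.19;0.085 -0.3 -0.1 -0.014 0 0 -0.19;0.085 -0.3 -0.1 -0.014 0 0 -0.19;0.085 -0.3 -0.1 -0.014 0 0 -0.19;0.085 -0.3 -0.1 -0.014 0 0 -0.19;0.085 -0.602 -0.194 -0.014 0.017 0 -0.382;0.085 -0.602 -0.194 -0.014 0.017 0 -0.382;0.085 -0.602 -0.194 -0.014 0.017 0 -0.382;0.085 -0.602 -0.194 -0.014 0.017 0 -0.382;0.085 -0.602 -0.194 -0.014 0.017 0 -0.382;0.085 -0.602 -0.194 -0.014 0.017 0 -0.382;0.085 -0.602 -0.194 -0.014 0.017 0 -0.382;0.085 -0.602 -0.194 -0.014 0.017 0 -0.382;0.085 -0.602 -0.194 -0.014 0.017 0 -0.382;0.085 -0.602 -0.194 -0.014 0.017 0 -0.382'
python3 - <<'E'
from h import *
F=[get_image("top").astype(float) for _ in range(4)]
im=np.mean(F,0).astype(np.uint8);np.save("t2.npy",im)
for t in(55,62,70): print(t,"grey",panel("top",im,(153,190,177,206),t),"orange",panel("top",im,(177,190,202,208),t))
a=cv2.resize(im[170:225,140:220],None,fx=5,fy=5,interpolation=cv2.INTER_CUBIC)
b=cv2.resize(im[195:240,320:385],None,fx=6,fy=6,interpolation=cv2.INTER_CUBIC)
o=np.zeros((275,800,3),np.uint8);o[:,:400]=a;o[:270,400:790]=b
cv2.imwrite("pics/e.png",cv2.convertScaleAbs(o[:,:,::-1],alpha=1.6))
E
```

```text
t: 7.85
tool_pos: [0.2935, -0.4042, 0.1951]
tool_rot: [-1.812, -2.551, 0.02]
contact_force: [0.4, 1.4, 0.7]
opening: 0.0852
grip_force: 0.0
55 grey (array([517.7, 261.1]), array([47.8, 21. ]), -2.71) orange (array([515.1, 196.5]), array([45.4, 19.7]), -2.71)
62 grey (array([517.7, 260.9]), array([50.8, 24. ]), -3.1) orange (array([515.2, 196.3]), array([49. , 22.6]), -2.76)
70 grey (array([517.7, 261. ]), array([53.3, 26.5]), -3.08) orange (array([515.2, 196.3]), array([51.6, 24.5]), -2.77)
```

View pics/e.png

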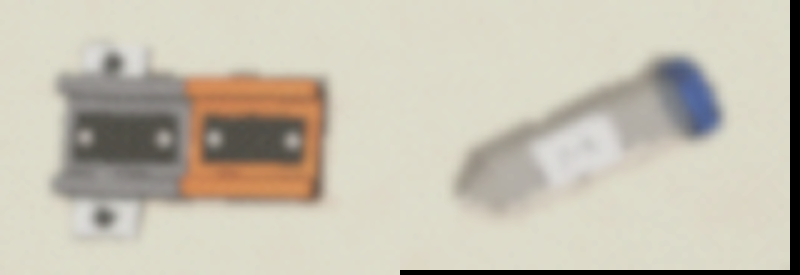

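The halves are butted in the fresh view: panel spacing is 64.6 mm and offset under 1 mm. The tube tip is near (330,228) and the cap end near (372,210). Next I'll refine the tube.

```bash
python3 - <<'E'
from h import *
im=np.load("t2.npy")
print("joint",ray("top",[[176.9,186.5],[176.4,208]],.036)*1000)
c=im[190:245,315:390].astype(float)
bg=np.median(np.r_[c[:6].reshape(-1,3),c[-6:].reshape(-1,3)],0)
d=np.abs(cv2.resize(c,None,fx=4,fy=4,interpolation=cv2.INTER_CUBIC)-bg).max(2)
for t in(10,14,20,30):
    m=cv2.morphologyEx((d>t).astype(np.uint8),cv2.MORPH_CLOSE,np.ones((25,25)))
    cs=max(cv2.findContours(m,cv2.RETR_EXTERNAL,cv2.CHAIN_APPROX_NONE)[0],key=cv2.contourArea)[:,0]
    uv=(cs+.5)/4-.5+[315,190];P=ray("top",uv,.017)*1000
    r=cv2.minAreaRect(P.astype(np.float32));q=P-P.mean(0)
    print(t,np.round(r[0],1),np.round(r[1],1),round(r[2],1))
k=cv2.resize(c,None,fx=4,fy=4,interpolation=cv2.INTER_CUBIC).astype(np.float32)
for t in(8,20,40):
    m=((k[...,2]-k[...,0])>t).astype(np.uint8)
    cs=max(cv2.findContours(m,cv2.RETR_EXTERNAL,cv2.CHAIN_APPROX_NONE)[0],key=cv2.contourArea)[:,0]
    P=ray("top",(cs+.5)/4-.5+[315,190],.02)*1000;r=cv2.minAreaRect(P.astype(np.float32));print("cap",t,np.round(r[0],1),np.round(r[1],1),round(r[2],1))
# profiles across axis (axis angle a), at s mm from the cap side
a=np.radians(-70.7);e=np.array([np.cos(a),np.sin(a)]);n=np.array([-e[1],e[0]]);C=np.array([453,-203.])
g=cv2.cvtColor(im,cv2.COLOR_RGB2GRAY).astype(np.float32)
for s in(-45,-30,0,25,48):
    w=np.arange(-26,27,2.);P=C+s*e+w[:,None]*n
    uv=proj("top",np.c_[P/1000,np.full(len(w),.017)]).astype(np.float32)
    print(s,cv2.remap(g,uv[:,:1],uv[:,1:],cv2.INTER_LINEAR)[:,0].astype(int))
E
```

```text
joint [[541.79382382 226.18284855]
 [488.15640593 227.60003028]]
10 [ 453.6 -202.8] [ 41.9 120.6] 18.9
14 [ 454.1 -202.7] [ 40.4 119.4] 18.3
20 [ 454.5 -202.8] [ 38.9 117.3] 17.7
30 [ 459.6 -203. ] [ 36.3 114.1] 11.1
cap 8 [ 468.2 -248.3] [32.6 16.3] 22.9
cap 20 [ 468.2 -249.2] [29.1 12.3] 22.9
cap 40 [ 465.8 -250.5] [17.4  7. ] 27.3
-45 [135 134 133 128 122 115 111 109 108 108 108 107 105 102  96  93  92  95
 102 116 126 133 135 135 136 136 136]
-30 [136 135 132 128 125 121 117 112 110 109 109 109 109 108 106 104  99  96
  97 105 119 128 134 135 135 136 136]
0 [135 134 133 132 129 130 132 135 136 133 129 126 128 132 133 130 121 108
  99  98 108 120 130 135 135 136 136]
25 [134 135 134 132 128 125 122 116 111 109 109 109 109 109 109 108 105 102
  98  97 104 116 128 133 135 135 134]
48 [135 134 130 121 103  83  68  61  61  63  64  64  65  65  64  62  60  58
  59  62  72  91 110 126 133 135 136]
```

```bash
python3 - <<'E'
from h import *
go((.4535,-.203,.10),19)
E
```

```text
shift [0.1326 0.2164 0.092 ] len 0.27 turn [-0.0163 -0.0038  0.0094] q6 -1.41 t 8.05
```

```bash
python3 jog.py '0.07 0.133 0.216 0.092 -0.016 -0.004 0.009;0.07 0.133 0.216 0.092 -0.016 -0.004 0.009;0.07 0.133 0.216 0.092 -0.016 -0.004 0.009;0.07 0.133 0.216 0.092 -0.016 -0.004 0.009;0.07 0.133 0.216 0.092 -0.016 -0.004 0.009;0.07 0.133 0.216 0.092 -0.016 -0.004 0.009;0.07 0.133 0.216 0.092 -0.016 -0.004 0.009;0.07 0.133 0.216 0.092 -0.016 -0.004 0.009;0.07 0.133 0.216 0.092 -0.016 -0.004 0.009;0.07 0.133 0.216 0.092 -0.016 -0.004 0.009;0.07 0.133 0.216 0.092 -0.016 -0.004 0.009;0.07 0.133 0.216 0.092 -0.016 -0.004 0.009'
python3 - <<'E'
from h import *
go((.4535,-.203,.004),19)
E
```

```text
t: 9.05
tool_pos: [0.4527, -0.2049, 0.101]
tool_rot: [1.826, 2.554, -0.002]
contact_force: [0.0, -0.5, 0.0]
opening: 0.0699
grip_force: 0.0
shift [0.0018 0.0013 0.097 ] len 0.097 turn [ 0.0002  0.0022 -0.002 ] q6 -0.9 t 9.05
```

```bash
python3 jog.py '0.07 0.002 0.001 0.03 0 0 0;0.07 0.002 0.001 0.06 0 0 0;0.07 0.002 0.001 0.08 0 0 0;0.07 0.002 0.001 0.092 0 0 0;0.07 0.002 0.001 0.096 0 0 0;0.07 0.002 0.001 0.096 0 0 0;0.07 0.002 0.001 0.096 0 0 0' 
python3 jog.py '0.01 0 0 0 0 0 0;0.01 0 0 0 0 0 0;0.01 0 0 0 0 0 0;0.01 0 0 0 0 0 0;0.01 0 0 0 0 0 0;0.01 0 0 0 0 0 0;0.01 0 0 0 0 0 0;0.01 0 0 0 0 0 0;0.01 0 0 0 0 0 0;0.01 0 0 0 0 0 0' 30
```

```text
t: 9.63
tool_pos: [0.4539, -0.2027, 0.0054]
tool_rot: [1.824, 2.555, -0.001]
contact_force: [0.8, -0.3, 0.5]
opening: 0.0697
grip_force: 0.0
t: 10.47
tool_pos: [0.4539, -0.2023, 0.0053]
tool_rot: [1.824, 2.556, -0.002]
contact_force: [-2.1, -0.2, 6.0]
opening: 0.0261
grip_force: 30.0
```

```bash
python3 jog.py '0.01 0 0 -0.01 0 0 0;0.01 0 0 -0.03 0 0 0;0.01 0 0 -0.06 0 0 0;0.01 0 0 -0.09 0 0 0;0.01 0 0 -0.12 0 0 0;0.01 0 0 -0.145 0 0 0;0.01 0 0 -0.16 0 0 0;0.01 0 0 -0.17 0 0 0;0.01 0 0 -0.17 0 0 0;0.01 0 0 -0.17 0 0 0'
python3 - <<'E'
from h import *
go((.517,.228,.175),-2.7)
sc=get_image("scene");cv2.imwrite("pics/f.png",cv2.convertScaleAbs(cv2.resize(sc[40:260,160:440],None,fx=2.5,fy=2.5)[:,:,::-1],alpha=1.3))
E
```

```text
t: 11.3
tool_pos: [0.4529, -0.2015, 0.1738]
tool_rot: [1.825, 2.557, -0.001]
contact_force: [-0.5, 0.8, -1.7]
opening: 0.026
grip_force: 29.2
shift [ 0.3853  0.2002 -0.0015] len 0.434 turn [-0.0006  0.0007  0.3781] q6 -0.9 t 11.3
```

View pics/f.png

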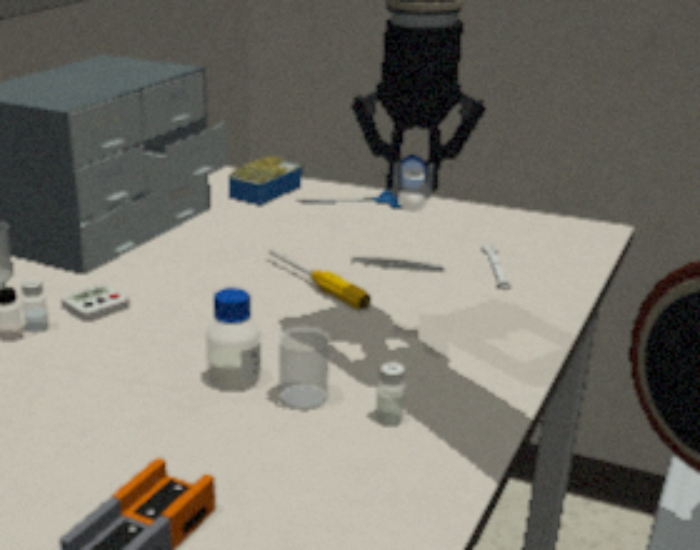

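The tube is held level well above the bench (seen at about (413,180) in the crop), and the row is still standing. Now I cross high.

```bash
python3 jog.py '0.01 0.01 0.005 -0.002 0 0 0.01;0.01 0.03 0.015 -0.002 0 0 0.03;0.01 0.055 0.029 -0.002 0 0 0.05;0.01 0.08 0.042 -0.002 0 0 0.08;0.01 0.105 0.055 -0.002 0 0 0.1;0.01 0.13 0.068 -0.002 0 0 0.13;0.01 0.155 0.081 -0.002 0 0 0.15;0.01 0.18 0.094 -0.002 0 0 0.18;0.01 0.205 0.107 -0.002 0 0 0.2;0.01 0.23 0.12 -0.002 0 0 0.23;0.01 0.255 0.133 -0.002 0 0 0.25;0.01 0.28 0.146 -0.002 0 0 0.28;0.01 0.305 0.159 -0.002 0 0 0.3;0.01 0.33 0.172 -0.002 0 0 0.33;0.01 0.355 0.185 -0.002 0 0 0.35;0.01 0.375 0.195 -0.002 0 0 0.37;0.01 0.385 0.2 -0.002 0 0 0.378;0.01 0.385 0.2 -0.002 0 0 0.378;0.01 0.385 0.2 -0.002 0 0 0.378'
python3 - <<'E'
from h import *
go((.517,.228,.052),-2.7)
E
```

```text
t: 12.93
tool_pos: [0.5161, 0.2273, 0.1736]
tool_rot: [-2.271, -2.17, 0.007]
contact_force: [-0.6, -0.4, -0.3]
opening: 0.0259
grip_force: 29.2
shift [0.001  0.0013 0.1216] len 0.122 turn [-0.0037  0.0026  0.0015] q6 0.33 t 12.9333
```

```bash
python3 jog.py '0.01 0.001 0.001 0.02 0 0 0;0.01 0.001 0.001 0.045 0 0 0;0.01 0.001 0.001 0.07 0 0 0;0.01 0.001 0.001 0.09 0 0 0;0.01 0.001 0.001 0.105 0 0 0;0.01 0.001 0.001 0.115 0 0 0;0.01 0.001 0.001 0.12 0 0 0;0.01 0.001 0.001 0.121 0 0 0;0.01 0.001 0.001 0.121 0 0 0;0.01 0.001 0.001 0.121 0 0 0;0.01 0.001 0.001 0.121 0 0 0'
python3 - <<'E'
from h import *
go((.517,.228,.052),-2.7)
sc=get_image("scene");cv2.imwrite("pics/g.png",cv2.convertScaleAbs(cv2.resize(sc[170:290,150:290],None,fx=5,fy=5,interpolation=cv2.INTER_CUBIC)[:,:,::-1],alpha=1.4))
E
```

```text
t: 13.85
tool_pos: [0.5191, 0.2285, 0.0561]
tool_rot: [2.272, 2.167, 0.002]
contact_force: [-0.3, 0.2, -1.2]
opening: 0.0261
grip_force: 29.2
shift [-0.0006 -0.0021  0.0041] len 0.005 turn [0.0021 0.0003 0.0002] q6 0.33 t 13.85
```

View pics/g.png

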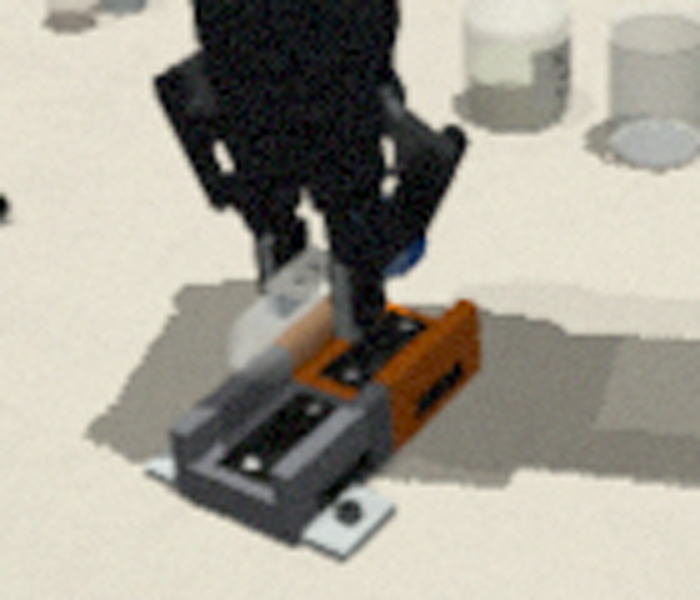

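```bash
python3 - <<'E'
from h import *
y=np.array([.047,.999])
f=lambda P:((proj("scene",P)-[150,170])*5).round().tolist()
J=np.array([.519,.2285])
print("tube tip,mid,cap at z=.067",f([[*(J+s*y),.067] for s in(.055,0,-.055)]))
J=np.array([.517,.228]);x=np.array([.999,-.047])
print("joint walls top outer L,R",f([[*(J+s*x),.036] for s in(-.03,.03)]),"grey far top corners",f([[*(J+.065*y+s*x),.036] for s in(-.03,.03)]), "orange end",f([[*(J-.065*y+s*x),.036] for s in(-.03,.03)]))
E
```

```text
tube tip,mid,cap at z=.067 [[234.0, 362.0], [322.0, 289.0], [401.0, 223.0]]
joint walls top outer L,R [[393.0, 375.0], [274.0, 331.0]] grey far top corners [[293.0, 468.0], [169.0, 417.0]] orange end [[482.0, 293.0], [366.0, 254.0]]
```

The tube hovers over the joint, lengthwise, with the cap at (405,255) over orange and the tip at (238,345) over grey, matching the predicted projections. One small correction remains.

```bash
python3 jog.py '0.01 -0.0005 -0.001 0.002 0 0 0;0.01 -0.0005 -0.0015 0.003 0 0 0;0.01 -0.0005 -0.0015 0.003 0 0 0;0.01 -0.0005 -0.0015 0.003 0 0 0;0.01 -0.0005 -0.0015 0.003 0 0 0;0.01 -0.0005 -0.0015 0.003 0 0 0'
python3 - <<'E'
from h import *
go((.517,.228,.052),-2.7)
im=get_image("top");g=panel("top",im,(153,190,177,206),62);print(g)
cv2.imwrite("pics/i.png",cv2.convertScaleAbs(cv2.resize(im[150:250,120:320],None,fx=4,fy=4,interpolation=cv2.INTER_CUBIC)[:,:,::-1],alpha=1.5))
E
```

```text
t: 14.4
tool_pos: [0.5167, 0.2279, 0.0517]
tool_rot: [2.273, 2.168, -0.001]
contact_force: [-0.3, -0.4, -0.4]
opening: 0.0262
grip_force: 29.2
shift [ 0.0001  0.0003 -0.0003] len 0.0 turn [-0.0002  0.001   0.0002] q6 0.33 t 14.4
(array([517. , 261.7]), array([62.1, 40.4]), -1.79)
```

View pics/i.png

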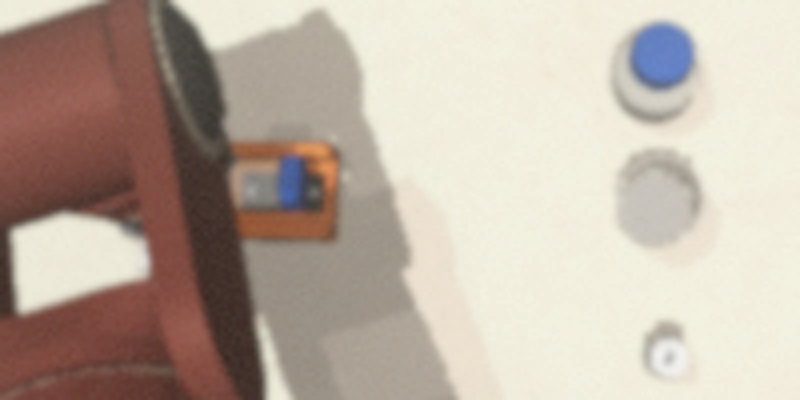

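```bash
python3 - <<'E'
from h import *
r=lambda u,v,z:(ray("top",[[120+(u+.5)/4-.5,150+(v+.5)/4-.5]],z)*1000).round(1)
print("cap end",r(303,183,.063),"cap centre",r(291,183,.065),"orange end walls",r(335,143,.036),r(335,240,.036))
E
```

```text
cap end [[515.  175.2]] cap centre [[515. 182.]] orange end walls [[542.5 160. ]] [[482.1 160.7]]
```

The cap sits about 1.5 mm off the channel centre across and about 3 mm along, the row is untouched, and the halves are butted. Handing in.

```bash
python3 -c "
from station import ctrl, monitor, order, get_image, camera_params
print(order.finish_job())"
```

```text
the job is handed in; nothing more can be done
None
```

I closed the cradle flush and let it go, carried the tube high over the row without disturbing it, and handed the job in at about 14 s with the tube held level over the joint, about 10 mm above the cradle's edges; the verdict was not shown.

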